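# Lock the spindle and tighten the holder to the click

### The arm

A 7-joint arm with a two-finger parallel gripper is mounted at the origin on the work surface; the furniture and walls round the work are solid. World frame = base frame: x ahead of the robot, y to its left, z up, the work surface at z = 0. Lengths are in m, angles in rad, forces in N, time in s.
With the tool pointing down it reaches from about 0.4 to 0.85 m from the base axis. Payload 4.5 kg.
Tool frame: the origin (TCP) lies between the finger pads; the fingertips stand 11 mm ahead of it and the grasp point (between the pads) lies 8 mm behind it (r.nose_length is the distance from the TCP to the fingertips, in m); z points along the fingers, y is the line along which they close (so a half turn about z gives the same grasp; the last joint's range is limited). The gripper opens to 88 mm and grips with 3 to 60 N. Pads are 18 mm wide; open, the fingers measure 123 mm over their backs; the gripper's body (75 mm by 187 mm) begins 45 mm behind the grasp point.
Start: joints at [1.214, 0.689, -0.195, 1.565, 0.157, 0.902, -0.215], TCP at [0.238, -0.578, 0.25] pointing down, gripper open.
Joint ranges: [-3.01, 3.01], [-0.46, 2.08], [-1.47, 1.51], [0.13, 2.56], [-1, 4.14], [0.04, 2.09], [-2.66, 2.66]. Speed limits (rad/s): [2.57, 2.57, 3.14, 3.14, 3.14, 3.14, 3.14].

### API

Orientations are given as a unit quaternion [x, y, z, w].
In Python, from plant import get_state, snapshot, camera_model, r gives the robot as it stands.
- The arm moves only by the shell command python3 -m inch 'ROWS' [FORCE]. ROWS is text: rows parted by semicolons, each of 7 numbers parted by spaces: the opening, from -1 (shut) to 1 (fully open), then the shift along the tool's x, y, z in m, then the turn, a rotation vector about the tool's x, y, z in rad. A call has 1 to 20 rows; each row shifts and turns the commanded pose from where the row before left it, along the tool's axes as they then stand; what a row does not reach is not made up. A row lasts 1/12 s, in which the tool goes at most 41.7 mm and 7.16 degrees, less where a joint would pass 70% of its speed; a pose out of reach is approached as far as the arm can. A call is refused whole if a number of a shift passes 0.0417 or a number of a turn 0.125, either way. A call with a gripper value outside its range is refused whole. The fingers move at their own pace and stop on an object; FORCE is the grip in N (left out, the last holds). Time passes only in rows, so rows that do not move let the fingers close. It gives the time, the measured TCP pose, the force, the opening and the grip force at its end, in the units of the state.
- get_state(): the state, without advancing time (a new reading comes with each control period).
- snapshot(name): name is "scene" or "top"; returns (picture, depth): 420x560x3 uint8, red, green, blue; 420x560 float32, m along the optical axis (not along the pixel's ray), 0 where there is no reading.
- camera_model(name): a dict with "intrinsics" (3x3 intrinsics, pixels), "dist" ([k1, k2, p1, p2, k3] as OpenCV has them; the pictures are not rectified), "view" (4x4, takes a point from world to camera coordinates). Camera axes: x right, y down, z forward; pixel columns grow to the right and rows downward; lengths in m; the calibration is good to about 2 mm. A picture is of the moment at which its call begins. camera_model takes no time and is no camera call.
- r.finish_job(): hands the job in; it is judged then, once.
The state is a dict: "clock": time; "q": joint angles; "qd": joint speeds; "joint_torque": joint torques, N m; "tool_pos": TCP position; "eef_rot": TCP orientation; "contact_force": force on the tool from outside, world axes, zero at the start; "moment": the same for the moment, N m; "opening": opening from 0.0 (shut) to 1.0 (fully open); "finger_force": force on a finger pad.
Only numpy, scipy, OpenCV 4.12 (cv2) and the standard library are available. Lean on these libraries where they do the work, as an engineer would, in place of code of your own. Each camera call takes 0.05 s, during which the arm holds its last target. There are 200 camera calls.

### The job

Tighten the clamp nut of the punch holder that is mounted in the blue stand. First slide the red spindle lock all the way to the green end of its track, under the deck; only then swing the click wrench clockwise (seen from above) until it breaks over with a click, stop at once, ease off and let go, leaving the nut tight and the lock home. Do not disturb the paste tin or the carton.

Things in the scene. Friction and masses are not known exactly. Their poses are not given: they have to be found in the camera images.
- stand: Blue tightening stand, fixed; base 150 x 150 mm. Origin on the table; its front (own -x) faces to the right as the robot sees it, its y runs roughly towards the robot. A deck (own x -65 to +75, y +-70 mm, height 165 to 180 mm) on two rear columns (x +50, y +-58) covers base and lock; front and sides are open. The 54 mm punch holder stands at x +10, clamp nut on top.
- lock_grip (a point): Centre of the red spindle-lock tab's grip, 60 mm above the table, low at the stand's front. Tab 18 mm wide along y, 22 mm up the slope, 44 mm out of a sloping grey face (point 29 mm out). Site z points out along the tab, 40 degrees from vertical to the stand's front; y along the track. The deck blocks a hand from straight above: come from the front, tilted 30 to 45 degrees, fingers closing along y.
- lock (a joint): Position of the spindle lock in m: 0 at the red end of the track (stand's -y), 0.06 at the green end (stand's +y), a firm stop. It stays where it is left; sliding it takes about 2.5 N.
- nut_axis (a point): Point on the vertical axis of the clamp nut, 241 mm above the table, the height of the wrench handle's centre line.
- handle_grip (a point): Centre of the wrench's black grip, 28 mm thick, 88 mm long, 150 mm from the nut's axis, 241 mm above the table, free above, below and beside it. x points along the handle away from the nut, z up. The wrench stays on the nut and points to the left or far side.
- nut (a joint): Angle of the nut in rad, growing as it is tightened (clockwise from above). It runs with about 2 N at the grip until it is tight at 0.70, where it stops.
- click (a joint): Bend of the wrench's break-over joint (rad), 0 at rest, 30 mm from the nut's axis, 120 mm from the grip's centre. With the nut tight it holds until about 12 N at the grip, then gives way with a click, resistance falling to about 5 N at a hard stop at 0.32. The click counts from 0.08; past 0.27 the wrench is forced. Let go, it springs back to 0.
- paste_tin: Black and yellow paste tin with a metal lid, 83 mm wide, 90 mm high, loose on the table right of the stand; origin at the centre of its underside. Leave it alone.
- carton: Small brown carton 84 x 106 x 52 mm, loose on the table left of the robot; origin at the centre of its underside. Leave it alone.

How it is judged:
By the outcome, as a careful person would: the job done as asked, in the order asked, and still so for the second after the job is handed in, with the robot touching nothing.
It also fails if it takes over 64 s, if anything falls off the work surface, if the arm or the gripper's body presses on something with over 40 N, if the wrist force passes 120 N, or if a joint passes its speed limit or range.

## Working session

There is one attempt and no reset: what is moved stays moved. The work goes in short steps, Python scripts to look and compute and a shell command to move; the robot and the scene stay as the last step left them, time stands still between calls to the robot, and variables do not carry over. Pictures are saved under pics/ and viewed, at most 10 in all, crops included, and the job is handed in when it is done.

```bash
ls; mkdir -p pics
python3 - <<'E'
from plant import *
import cv2,numpy as np
for n in("scene","top"):
    p,d=snapshot(n);cv2.imwrite(f"pics/{n}0.png",p[...,::-1]);np.savez(f"{n}0.npz",p=p,d=d)
    m=camera_model(n);print(n,np.round(m["intrinsics"],1).tolist(),m["dist"],np.round(m["view"],3).tolist())
s=get_state();print(s)
E
```

```text
pics
scene [[485.6, 0.0, 279.9], [0.0, 485.6, 204.5], [0.0, 0.0, 1.0]] [-0.01825316  0.          0.          0.          0.        ] [[-0.539, -0.842, 0.017, 0.283], [-0.615, 0.379, -0.691, 0.364], [0.576, -0.383, -0.722, 0.985], [0.0, 0.0, 0.0, 1.0]]
top [[417.1, 0.0, 281.6], [0.0, 417.1, 193.4], [0.0, 0.0, 1.0]] [-0.0116564  0.         0.         0.         0.       ] [[-0.218, -0.976, 0.011, 0.151], [-0.902, 0.197, -0.383, 0.431], [0.372, -0.093, -0.924, 0.991], [0.0, 0.0, 0.0, 1.0]]
{'clock': 0.1, 'q': array([ 1.21379842,  0.68993047, -0.19455162,  1.56622678,  0.15730249,
        0.90252532, -0.2151097 ]), 'qd': array([-0.0011422 , -0.00260932,  0.00050574, -0.00429416, -0.00031789,
       -0.00096772,  0.0008052 ]), 'joint_torque': array([-3.71646165e-03, -5.28498244e+01, -1.27117887e+00, -1.53836668e+01,
       -5.25322650e-02,  2.00947157e-03,  4.43133717e-05]), 'tool_pos': array([ 0.23784205, -0.5773749 ,  0.24897562]), 'eef_rot': array([ 9.80961112e-01,  1.94202415e-01, -2.16287608e-04, -8.20194738e-04]), 'contact_force': array([0.26818942, 0.47117635, 0.2523506 ]), 'moment': array([ 0.01976899, -0.04910633, -0.02594862]), 'finger_force': 0.0, 'opening': 1.0003837290481883}
```

View pics/scene0.png

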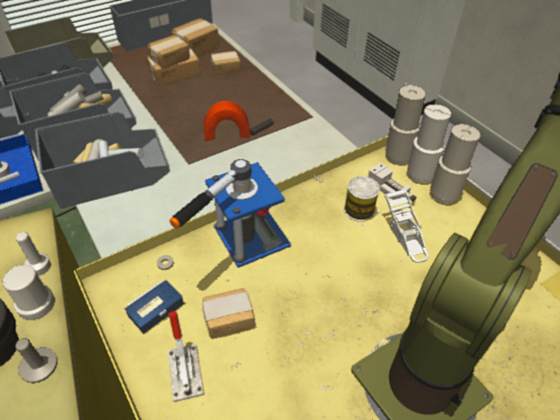

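View pics/top0.png

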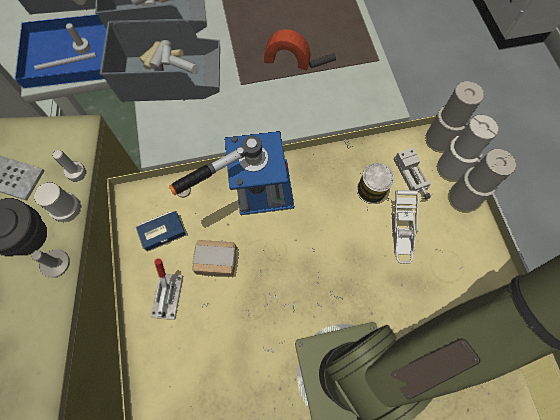

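The scene view has the stand at about (245,215), the wrench grip at (185,213), a red tab at about (263,211) and the tin at (362,198). The top view has the deck at (257,160), the nut at (254,148), the grip at (188,181) and the tin at (376,183).

```bash
cat > h.py <<'E'
from plant import *
import cv2,numpy as np
def ray(n,uv):
    m=camera_model(n);K=np.array(m["intrinsics"]);V=np.array(m["view"])
    p=cv2.undistortPoints(np.array(uv,float).reshape(-1,1,2),K,np.array(m["dist"])).reshape(-1,2)
    d=np.c_[p,np.ones(len(p))]@V[:3,:3]   # scaled so depth=1
    return -V[:3,:3].T@V[:3,3],d
def onz(n,uv,z):
    c,d=ray(n,uv);return c+d*((z-c[2])/d[:,2])[:,None]
def cloud(n,dep):
    v,u=np.nonzero(dep>0);c,d=ray(n,np.c_[u,v]);P=np.full(dep.shape+(3,),np.nan);P[v,u]=c+d*dep[v,u][:,None];return P
E
python3 - <<'E'
from h import *
for n,(a,b,c,d) in dict(scene=(150,150,310,270),top=(160,120,310,225)).items():
    z=np.load(f"{n}0.npz");p=z["p"];D=z["d"];P=cloud(n,D);h=cv2.cvtColor(p,cv2.COLOR_RGB2HSV)
    np.save(n+"P.npy",P)
    cv2.imwrite(f"pics/{n}c.png",cv2.resize(p[b:d,a:c,::-1],None,fx=5,fy=5,interpolation=cv2.INTER_CUBIC))
    roi=np.zeros(D.shape,bool);roi[b:d,a:c]=1
    blue=roi&(abs(h[...,0].astype(int)-110)<12)&(h[...,1]>150)
    deck=blue&(abs(P[...,2]-.18)<.006)
    r_=cv2.minAreaRect(P[deck][:,:2].astype(np.float32)*1000);print(n,deck.sum(),r_,cv2.boxPoints(r_).tolist())
    g=roi&(P[...,2]>.225)&(P[...,2]<.262)&(h[...,2]<70)
    print("black",g.sum(),P[g].mean(0),P[g].min(0),P[g].max(0))
    for nm,lo,hi in(("red",-1,6),("green",45,80)):
        k=roi&(h[...,0]<=hi)&(h[...,0]>=lo)&(h[...,1]>150)&(h[...,2]>60);v,u=np.nonzero(k)
        if len(u):
            print(nm,len(u),u.min(),u.max(),v.min(),v.max());Q=P[k];print(np.nanmedian(Q,0),np.nanmin(Q,0),np.nanmax(Q,0))
    t=roi&(P[...,2]>.262);print("top",t.sum(),P[t].mean(0),P[t].min(0),P[t].max(0))
E
```

```text
scene 1455 ((514.9666748046875, 109.68175506591797), (137.83615112304688, 138.92349243164062), 86.16636657714844) [[441.052490234375, 45.56208038330078], [579.6651611328125, 36.273704528808594], [588.880859375, 173.80142211914062], [450.2681884765625, 183.08981323242188]]
black 587 [0.46632426 0.22828608 0.24782275] [0.43790123 0.09688558 0.2258932 ] [0.50558175 0.29732887 0.25789788]
red 37 258 268 208 215
[0.53207945 0.05115965 0.05306133] [0.52731888 0.03441876 0.04277947] [0.53838923 0.0620298  0.06316863]<stdin>:16: RuntimeWarning: Mean of empty slice.
  ret = um.true_divide(
Traceback (most recent call last):
ValueError: zero-size array to reduction operation minimum which has no identity
```

View pics/scenec.png

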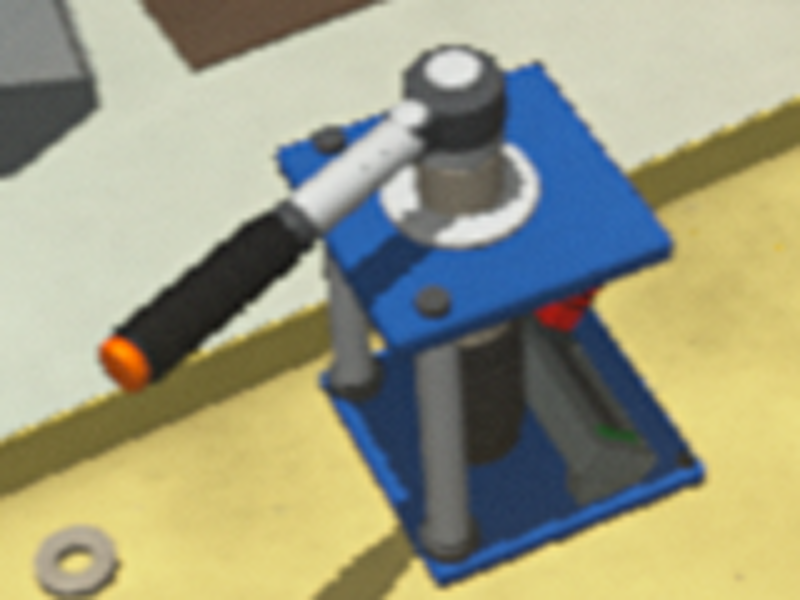

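The crop shows the deck clearly. The red tab peeks out under its front edge (crop (565,308), full image about (263,211)), and the green mark is at the near end of the track, crop (618,435).

Run:
```python
from h import *
for n,(a,b,c,d) in dict(scene=(150,150,310,270),top=(160,120,310,225)).items():
    z=np.load(f"{n}0.npz");p=z["p"];D=z["d"];P=cloud(n,D);h=cv2.cvtColor(p,cv2.COLOR_RGB2HSV).astype(int)
    cv2.imwrite(f"pics/{n}c.png",cv2.resize(p[b:d,a:c,::-1],None,fx=5,fy=5,interpolation=cv2.INTER_CUBIC))
    roi=np.zeros(D.shape,bool);roi[b:d,a:c]=1
    blue=roi&(abs(h[...,0]-110)<12)&(h[...,1]>150)
    # deck contour by blue + ray onto z=.18
    deck=blue&(abs(P[...,2]-.18)<.006)
    v,u=np.nonzero(deck);r_=cv2.minAreaRect(onz(n,np.c_[u,v],.18)[:,:2].astype(np.float32)*1000);print(n,r_,np.round(cv2.boxPoints(r_)).tolist())
    g=roi&(P[...,2]>.225)&(P[...,2]<.275)&(h[...,2]<60)&(P[...,1]>.16)
    Q=P[g];print("black",g.sum(),np.median(Q,0));r_=cv2.minAreaRect(Q[:,:2].astype(np.float32)*1000);print(r_)
    k=roi&(P[...,2]>.2)&(P[...,1]<.15);Q=P[k];print("nut",np.median(Q,0),Q.min(0),Q.max(0)); tt=Q[Q[:,2]>Q[:,2].max()-.006];print(tt.mean(0),np.ptp(tt,0))
    o=roi&(h[...,0]<18)&(h[...,0]>6)&(h[...,1]>200)&(P[...,2]>.2);print("orange",o.sum(),P[o].mean(0) if o.any() else 0)
    for nm,lo,hi in(("red",-1,6),("green",45,80)):
        k=roi&(h[...,0]<=hi)&(h[...,0]>=lo)&(h[...,1]>150)&(h[...,2]>50)&(P[...,2]<.2)
        if k.any(): v,u=np.nonzero(k);print(nm,len(u));print(np.round(np.c_[u,v,P[k]*1000])[::2].astype(int).tolist())
    # tin
    t=(P[...,2]>.05)&(P[...,2]<.11)&(P[...,1]<-.05)&(P[...,1]>-.3)&(P[...,0]>.4)&(P[...,0]<.7);Q=P[t];print("tin",np.median(Q,0),Q.min(0),Q.max(0));
```

```text
scene ((512.5364379882812, 110.26853942871094), (137.5889892578125, 140.89710998535156), 85.55626678466797) [[437.0, 47.0], [577.0, 36.0], [588.0, 173.0], [448.0, 184.0]]
black 458 [0.45821139 0.25610318 0.25145857]
((461.9915466308594, 252.0392608642578), (20.371135711669922, 94.05647277832031), 19.784032821655273)
nut [0.50354873 0.12005616 0.24897105] [0.49400659 0.09157252 0.20032797] [0.54270708 0.14953764 0.2608011 ]
[0.5169301  0.11489866 0.25760818] [0.03135908 0.04438247 0.00587704]
orange 63 [0.44391742 0.30095033 0.24699081]
red 37
[[268, 208, 530, 34, 61], [263, 210, 530, 50, 63], [265, 210, 527, 45, 63], [267, 210, 532, 36, 53], [262, 211, 531, 52, 59], [264, 211, 534, 44, 52], [258, 212, 538, 59, 53], [260, 212, 531, 57, 58], [262, 212, 532, 51, 54], [264, 212, 532, 46, 52], [258, 213, 537, 60, 50], [260, 213, 534, 56, 51], [262, 213, 533, 51, 49], [264, 213, 533, 45, 46], [259, 214, 529, 62, 56], [261, 214, 530, 55, 51], [263, 214, 532, 48, 45], [261, 215, 533, 53, 43], [263, 215, 530, 49, 44]]
tin [ 0.43344579 -0.18951644  0.08828865] [ 0.40015346 -0.24133498  0.05019001] [ 0.48737107 -0.15635569  0.09521459]
top ((516.4857177734375, 106.09327697753906), (138.03143310546875, 141.65501403808594), 85.34894561767578) [[440.0, 43.0], [581.0, 32.0], [593.0, 169.0], [451.0, 181.0]]
black 465 [0.46220961 0.25275914 0.25258615]
((473.1477355957031, 233.18048095703125), (27.58211898803711, 133.45001220703125), 22.035263061523438)
nut [0.50755799 0.11554679 0.2520671 ] [0.49348635 0.0894336  0.20006944] [0.54003413 0.14995502 0.2616225 ]
[0.51773171 0.11333181 0.25841454] [0.03173375 0.04525406 0.005935  ]
orange 1 [0.45779628 0.30076281 0.24994938]
red 3
[[286, 164, 542, 22, 68], [286, 166, 536, 24, 69]]
green 4
[[275, 197, 461, 71, 52], [280, 199, 458, 57, 38]]
tin [ 0.43802086 -0.19690045  0.08991246] [ 0.40037099 -0.24625692  0.05002359] [ 0.48479287 -0.16089525  0.09825896]
```

```bash
cat >> h.py <<'E'
from scipy.spatial.transform import Rotation as R
def go(pos,Rm,s=None):
    s=s or get_state();C=R.from_quat(s["eef_rot"])
    print("tcp",np.round(s["tool_pos"],4),"shift",np.round(C.inv().apply(np.array(pos)-s["tool_pos"]),4),"turn",np.round((C.inv()*R.from_matrix(Rm)).as_rotvec(),3),"q",np.round(s["q"],2),"F",np.round(s["contact_force"],1),"op",round(s["opening"],3),"t",s["clock"])
a=np.radians(4.5);X=np.array([np.sin(a),np.cos(a),0]);Y=np.array([-np.cos(a),np.sin(a),0]);Z=np.array([0,0,1.])
O=np.array([.514,.103,0])
own=lambda x,y,z:O+x*X+y*Y+z*Z
def tiltR(deg):
    t=np.radians(deg);z=np.sin(t)*X-np.cos(t)*Z;y=-Y;return np.c_[np.cross(y,z),y,z]
E
python3 -m inch '1 0 0 -0.008 0 0 -0.11;1 0 0 -0.008 0 0 -0.11;1 0 0 -0.008 0 0 -0.11;1 0 0 -0.008 0 0 -0.11;1 0 0 -0.008 0 0 -0.11;1 0 0 0 0 0 -0.11;1 0 0 0 0 0 -0.11;1 0 0 0 0 0 -0.11;1 0 0 0 0 0 -0.11;1 0 0 0 0 0 -0.11'
python3 -c "
from h import *
go([.53,-.12,.29],tiltR(0))"
```

```text
clock: 0.93
tool_pos: [0.2378, -0.5776, 0.2893]
eef_rot: [0.733, 0.68, 0.0, -0.001]
contact_force: [0.6, -0.3, -0.5]
opening: 1.003
finger_force: 0.0
tcp [ 0.2378 -0.5776  0.2893] shift [ 0.4781  0.2573 -0.0005] turn [-0.001 -0.001  0.004] q [ 1.38  0.68 -0.52  1.51  0.37  1.05  0.71] F [ 0.6 -0.3 -0.5] op 1.003 t 0.9333
```

```bash
python3 -m inch '1 0.03 0.016 0 0 0 0;1 0.03 0.016 0 0 0 0;1 0.03 0.016 0 0 0 0;1 0.03 0.016 0 0 0 0;1 0.03 0.016 0 0 0 0;1 0.03 0.016 0 0 0 0;1 0.03 0.016 0 0 0 0;1 0.03 0.016 0 0 0 0;1 0.03 0.016 0 0 0 0;1 0.03 0.016 0 0 0 0;1 0.03 0.016 0 0 0 0;1 0.03 0.016 0 0 0 0'
python3 -m inch '1 0.03 0.016 0 0 0.1 0;1 0.03 0.016 0 0 0.1 0;1 0.02 0.016 0.02 0 0.1 0;1 0 0.016 0.02 0 0.1 0;1 0 0 0 0 0.1 0;1 0 0 0 0 0.1 0;1 0 0 0 0 0.1 0'
python3 -c "
from h import *
Rm=tiltR(40);T=own(-.060,-.030,.060)+.008*Rm[:,2]
go(T-.12*Rm[:,2],Rm);go(T,Rm)"
```

```text
clock: 1.93
tool_pos: [0.4586, -0.2329, 0.2895]
eef_rot: [0.735, 0.678, -0.0, -0.0]
contact_force: [0.4, -0.6, 0.5]
opening: 1.002
finger_force: 0.0
clock: 2.52
tool_pos: [0.5294, -0.1508, 0.2577]
eef_rot: [0.69, 0.636, 0.254, -0.234]
contact_force: [-0.1, 0.7, -0.7]
opening: 1.001
finger_force: 0.0
tcp [ 0.5294 -0.1508  0.2577] shift [ 0.0188 -0.0055  0.1629] turn [ 0.002 -0.007 -0.001] q [ 0.96  0.89 -0.84  1.61 -0.08  1.01  0.26] F [-0.1  0.7 -0.7] op 1.001 t 2.5167
tcp [ 0.5294 -0.1508  0.2577] shift [ 0.018  -0.0057  0.2829] turn [ 0.002 -0.007 -0.001] q [ 0.96  0.89 -0.84  1.61 -0.08  1.01  0.26] F [-0.1  0.7 -0.7] op 1.001 t 2.5167
```

```bash
python3 -m inch '1 0.003 -0.001 0.027 0 0 0;1 0.003 -0.001 0.027 0 0 0;1 0.003 -0.001 0.027 0 0 0;1 0.003 -0.001 0.027 0 0 0;1 0.003 -0.001 0.027 0 0 0;1 0.003 0 0.027 0 0 0;1 0 0 0 0 0 0'
python3 - <<'E'
from h import *
Rm=tiltR(40);T=own(-.060,-.030,.060)+.008*Rm[:,2];go(T,Rm)
for n,(a,b,c,d) in dict(scene=(200,140,360,260),top=(220,110,370,222)).items():
    p,D=snapshot(n);P=cloud(n,D);h=cv2.cvtColor(p,cv2.COLOR_RGB2HSV).astype(int)
    globals()[n]=cv2.resize(p[b:d,a:c,::-1],(560,420),interpolation=cv2.INTER_CUBIC)[:,:400]
    k=(h[...,0]<6)&(h[...,1]>150)&(h[...,2]>50)&(P[...,2]<.1)&(P[...,0]<.6)&(P[...,0]>.45)&(abs(P[...,1])<.1);print(n,k.sum(),np.round(P[k]*1000)[::2].astype(int).tolist())
cv2.imwrite("pics/pre.png",np.hstack([scene,top]))
E
```

```text
clock: 3.1
tool_pos: [0.5309, -0.028, 0.1433]
eef_rot: [0.688, 0.638, 0.25, -0.236]
contact_force: [-0.0, 0.3, 0.6]
opening: 0.999
finger_force: 0.0
tcp [ 0.5309 -0.028   0.1433] shift [-0.0011  0.0038  0.1163] turn [-0.008 -0.005 -0.   ] q [ 0.78  1.01 -0.81  1.85 -0.06  0.59  0.21] F [-0.   0.3  0.6] op 0.999 t 3.1
scene 39 [[530, 35, 62], [529, 38, 60], [530, 46, 61], [532, 39, 55], [533, 53, 58], [529, 50, 60], [532, 43, 54], [536, 60, 55], [534, 56, 55], [533, 51, 53], [531, 46, 52], [535, 61, 54], [534, 56, 51], [534, 50, 48], [532, 45, 47], [536, 58, 46], [530, 55, 51], [530, 49, 47], [532, 54, 44], [533, 48, 40]]
top 3 [[542, 22, 69], [531, 25, 72]]
```

View pics/pre.png

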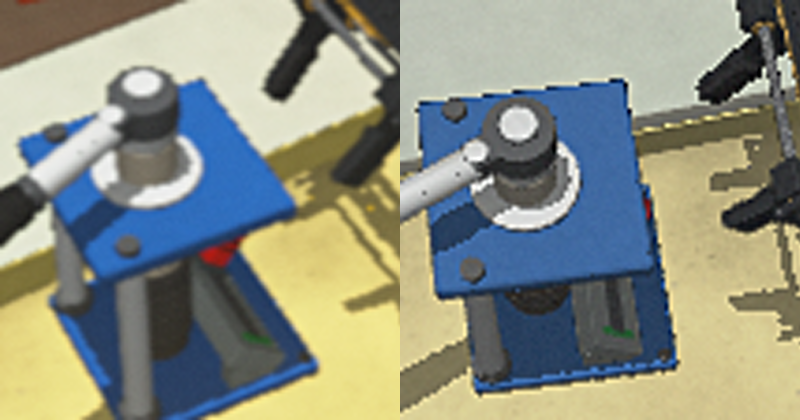

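The fingers straddle the red tab (left crop (222,248), right crop (648,210)), so I advance along the tool axis.

```bash
python3 -m inch '1 0 0.001 0.02 0 0 0;1 0 0.001 0.02 0 0 0;1 0 0.001 0.02 0 0 0;1 0 0.001 0.02 0 0 0;1 0 0 0.015 0 0 0;1 0 0 0.01 0 0 0;1 0 0 0.006 0 0 0;1 0 0 0 0 0 0'
python3 -c "
from h import *
Rm=tiltR(40);T=own(-.060,-.030,.060)+.008*Rm[:,2];go(T,Rm)"
```

```text
clock: 3.87
tool_pos: [0.5436, 0.0384, 0.0606]
eef_rot: [0.69, 0.637, 0.252, -0.232]
contact_force: [0.4, 0.2, -0.3]
opening: 1.0
finger_force: 0.0
tcp [0.5436 0.0384 0.0606] shift [ 0.0012 -0.0046  0.0098] turn [ 0.001 -0.002 -0.001] q [ 0.65  1.14 -0.76  1.89 -0.04  0.36  0.19] F [ 0.4  0.2 -0.3] op 1.0 t 3.8667
```

```bash
python3 -m inch '1 0.001 -0.003 0.004 0 0 0;1 0 0 0.004 0 0 0;-1 0 0 0 0 0 0;-1 0 0 0 0 0 0;-1 0 0 0 0 0 0;-1 0 0 0 0 0 0;-1 0 0 0 0 0 0;-1 0 0 0 0 0 0;-1 0 0 0 0 0 0;-1 0 0 0 0 0 0' 10
python3 -c "
from h import *
Rm=tiltR(40);T=own(-.060,-.030,.060)+.008*Rm[:,2];go(T,Rm)"
```

```text
clock: 4.7
tool_pos: [0.5409, 0.0448, 0.0553]
eef_rot: [0.69, 0.637, 0.252, -0.233]
contact_force: [-0.0, 0.5, -0.0]
opening: 0.422
finger_force: 0.0
tcp [0.5409 0.0448 0.0553] shift [-0.0001 -0.0013  0.0018] turn [ 0.001 -0.002 -0.001] q [ 0.64  1.15 -0.76  1.9  -0.04  0.34  0.19] F [-0.   0.5 -0. ] op 0.422 t 4.7
```

```bash
python3 -m inch '-1 0 0 0 0 0 0;-1 0 0 0 0 0 0;-1 0 0 0 0 0 0;-1 0 0 0 0 0 0;-1 0 0 0 0 0 0;-1 0 0 0 0 0 0'
```

```text
clock: 5.2
tool_pos: [0.5409, 0.0448, 0.0553]
eef_rot: [0.69, 0.637, 0.252, -0.232]
contact_force: [-0.1, 0.1, 0.2]
opening: 0.203
finger_force: 10.0
```

```bash
python3 -m inch '-1 0 -0.005 0 0 0 0;-1 0 -0.005 0 0 0 0;-1 0 -0.005 0 0 0 0;-1 0 -0.005 0 0 0 0;-1 0 -0.005 0 0 0 0;-1 0 -0.005 0 0 0 0;-1 0 -0.005 0 0 0 0;-1 0 -0.005 0 0 0 0;-1 0 -0.005 0 0 0 0;-1 0 -0.005 0 0 0 0;-1 0 0 0 0 0 0'
python3 -m inch '-1 0 -0.002 0 0 0 0;-1 0 -0.002 0 0 0 0;-1 0 -0.002 0 0 0 0;-1 0 0 0 0 0 0'
```

```text
clock: 6.12
tool_pos: [0.4891, 0.049, 0.0553]
eef_rot: [0.69, 0.637, 0.251, -0.234]
contact_force: [0.1, 0.0, -1.4]
opening: 0.203
finger_force: 10.0
clock: 6.45
tool_pos: [0.4847, 0.0493, 0.0553]
eef_rot: [0.69, 0.637, 0.252, -0.233]
contact_force: [2.4, 0.7, -2.4]
opening: 0.2
finger_force: 10.0
```

```bash
python3 -m inch '-1 0 -0.002 0 0 0 0;-1 0 -0.001 0 0 0 0;-1 0 -0.001 0 0 0 0;-1 0 0 0 0 0 0' 20
python3 -m inch '-1 0 -0.001 0 0 0 0;-1 0 -0.001 0 0 0 0;-1 0 0 0 0 0 0;-1 0 0 0 0 0 0'
```

```text
clock: 6.78
tool_pos: [0.4844, 0.0493, 0.0553]
eef_rot: [0.691, 0.637, 0.254, -0.23]
contact_force: [8.5, 3.2, -6.0]
opening: 0.204
finger_force: 20.0
clock: 7.12
tool_pos: [0.4844, 0.0493, 0.0553]
eef_rot: [0.691, 0.636, 0.255, -0.229]
contact_force: [10.9, 5.6, -7.9]
opening: 0.206
finger_force: 20.0
```

```bash
python3 -m inch '-1 0 0.003 0 0 0 0;1 0 0 0 0 0 0;1 0 0 0 0 0 0;1 0 0 0 0 0 0;1 0 0 0 0 0 0;1 0 0 0 0 0 0;1 0 0 0 0 0 0;1 0 0 0 0 0 0;1 0 0 -0.01 0 0 0;1 0 0 -0.02 0 0 0;1 0 0 -0.02 0 0 0;1 0 0 -0.02 0 0 0;1 0 0 -0.02 0 0 0;1 0 0 -0.02 0 0 0;1 0 0 -0.01 0 0 0'
python3 - <<'E'
from h import *
go([0,0,0],tiltR(40))
for n,(a,b,c,d) in dict(scene=(230,170,310,250),top=(250,140,330,220)).items():
    p,D=snapshot(n);P=cloud(n,D);h=cv2.cvtColor(p,cv2.COLOR_RGB2HSV).astype(int)
    globals()[n]=cv2.resize(p[b:d,a:c,::-1],(400,400),interpolation=cv2.INTER_CUBIC)
    k=(h[...,0]<6)&(h[...,1]>150)&(h[...,2]>50)&(P[...,2]<.1)&(P[...,0]<.6)&(P[...,0]>.4)&(abs(P[...,1])<.1);Q=P[k]-O
    print(n,k.sum(),np.round(np.c_[Q@X,Q@Y,Q[:,2]]*1000)[::3].astype(int).tolist())
cv2.imwrite("pics/post.png",np.hstack([scene,top]))
E
```

```text
clock: 8.37
tool_pos: [0.4762, -0.0297, 0.1488]
eef_rot: [0.691, 0.637, 0.252, -0.231]
contact_force: [0.3, 0.4, -0.6]
opening: 1.0
finger_force: 0.0
tcp [ 0.4762 -0.0297  0.1488] shift [-0.1023 -0.4773  0.1072] turn [ 0.004 -0.    -0.001] q [ 0.86  0.98 -0.83  2.   -0.05  0.5   0.22] F [ 0.3  0.4 -0.6] op 1.0 t 8.3667
scene 129 [[-63, 24, 77], [-60, 25, 77], [-67, 28, 76], [-59, 26, 74], [-64, 32, 78], [-54, 26, 74], [-60, 30, 74], [-66, 35, 76], [-52, 24, 68], [-57, 31, 73], [-62, 36, 75], [-71, 36, 71], [-53, 27, 68], [-58, 33, 71], [-66, 35, 69], [-48, 22, 61], [-51, 31, 69], [-58, 33, 68], [-66, 35, 65], [-47, 24, 60], [-50, 34, 69], [-57, 35, 66], [-66, 35, 61], [-45, 26, 60], [-50, 33, 64], [-58, 34, 61], [-41, 19, 51], [-45, 28, 58], [-51, 32, 58], [-58, 35, 58], [-38, 24, 54], [-42, 32, 60], [-51, 31, 54], [-57, 35, 55], [-41, 30, 55], [-47, 35, 56], [-54, 36, 54], [-42, 33, 54], [-48, 38, 55], [-57, 36, 48], [-44, 34, 50], [-52, 35, 46], [-47, 33, 43]]
top 78 [[-76, 19, 69], [-78, 23, 69], [-56, 23, 70], [-63, 30, 82], [-71, 29, 77], [-46, 20, 59], [-54, 24, 67], [-60, 31, 80], [-69, 31, 77], [-77, 28, 69], [-48, 24, 62], [-56, 28, 69], [-63, 33, 77], [-71, 33, 73], [-43, 24, 57], [-53, 32, 71], [-60, 35, 75], [-68, 34, 72], [-43, 27, 56], [-50, 30, 60], [-63, 34, 67], [-47, 33, 62], [-44, 32, 55], [-52, 35, 58], [-44, 35, 53], [-52, 34, 48]]
```

View pics/post.png

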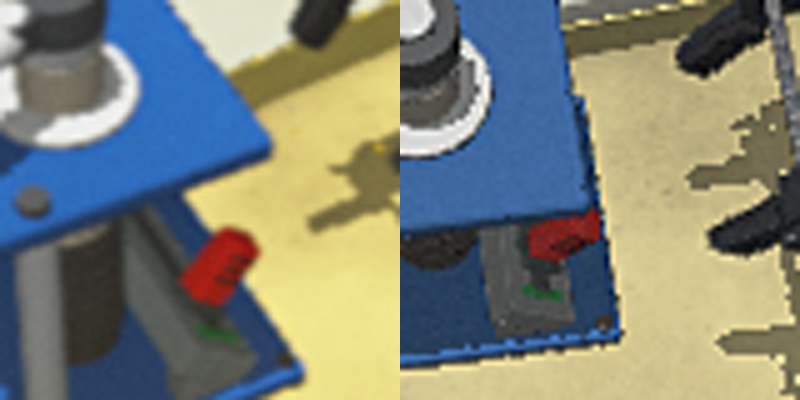

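The tab is now beside the green mark (left crop (220,268)), near face at own y of about 35 mm. That puts its centre near +26 mm rather than the expected +30. To check whether it's really on the stop, I'll push it from the far side with closed fingers.

```bash
python3 -m inch '-1 0 0.012 0 0 0 0;-1 0 0.012 0 0 0 0;-1 0 0.012 0 0 0 0;-1 0 0 0 0 0 0;-1 0 0 0 0 0 0;-1 0 0 0 0 0 0;-1 0 0 0 0 0 0;-1 0 0 0 0 0 0;-1 0 0 0 0 0 0;-1 0 0 0 0 0 0;-1 0 0 0 0 0 0;-1 0 0 0 0 0 0;-1 0 0 0 0 0 0;-1 0 0 0 0 0 0;-1 0 0 0 0 0 0' 10
python3 -m inch '-1 0 0 0.02 0 0 0;-1 0 0 0.02 0 0 0;-1 0 0 0.02 0 0 0;-1 0 0 0.02 0 0 0;-1 0 0 0.015 0 0 0;-1 0 0 0.01 0 0 0;-1 0 0 0.005 0 0 0;-1 0 0 0 0 0 0'
python3 -c "
from h import *
s=get_state();go(s['tool_pos'],tiltR(40));p=s['tool_pos']-O;print(p@X,p@Y)"
```

```text
clock: 9.72
tool_pos: [0.5117, -0.0304, 0.1471]
eef_rot: [0.69, 0.637, 0.252, -0.233]
contact_force: [0.0, 0.8, 1.0]
opening: 0.009
finger_force: 0.0
clock: 10.38
tool_pos: [0.5171, 0.0409, 0.0625]
eef_rot: [0.69, 0.637, 0.252, -0.233]
contact_force: [-0.8, 0.4, 0.3]
opening: 0.008
finger_force: 0.0
tcp [0.5171 0.0409 0.0625] shift [0. 0. 0.] turn [-0.    -0.002 -0.001] q [ 0.66  1.14 -0.77  1.97 -0.03  0.3   0.19] F [-0.8  0.4  0.3] op 0.008 t 10.3833
-0.06170581680324134 -0.007994365710246745
```

```bash
python3 -m inch '-1 0 -0.003 0 0 0 0;-1 0 -0.003 0 0 0 0;-1 0 -0.002 0 0 0 0;-1 0 0 0 0 0 0'
python3 -m inch '-1 0 -0.002 0 0 0 0;-1 0 0 0 0 0 0'
python3 -m inch '-1 0 -0.002 0 0 0 0;-1 0 0 0 0 0 0'
python3 -m inch '-1 0 -0.002 0 0 0 0;-1 0 0 0 0 0 0'
python3 -m inch '-1 0 -0.002 0 0 0 0;-1 0 0 0 0 0 0'
```

```text
clock: 10.72
tool_pos: [0.5089, 0.0403, 0.0633]
eef_rot: [0.69, 0.637, 0.252, -0.232]
contact_force: [0.4, 0.0, -0.4]
opening: 0.005
finger_force: 0.0
clock: 10.88
tool_pos: [0.5085, 0.0404, 0.0632]
eef_rot: [0.691, 0.637, 0.253, -0.231]
contact_force: [1.8, -0.5, 1.3]
opening: 0.009
finger_force: 1.0
clock: 11.05
tool_pos: [0.5084, 0.0404, 0.0633]
eef_rot: [0.691, 0.637, 0.254, -0.23]
contact_force: [4.6, -1.0, -0.1]
opening: 0.002
finger_force: 2.6
clock: 11.22
tool_pos: [0.5083, 0.0403, 0.0634]
eef_rot: [0.691, 0.636, 0.255, -0.229]
contact_force: [7.6, 0.3, -0.7]
opening: 0.004
finger_force: 3.9
clock: 11.38
tool_pos: [0.5081, 0.0402, 0.0635]
eef_rot: [0.692, 0.636, 0.256, -0.227]
contact_force: [11.0, 0.8, -2.1]
opening: 0.005
finger_force: 5.1
```

The lock sits on a firm stop: at 11 N it doesn't move, and sliding it only takes 2.5 N. I'm backing off and going to the wrench.

```bash
python3 -m inch '-1 0 0.01 0 0 0 0;-1 0 0.01 0 0 0 0;-1 0 0 -0.02 0 0 0;-1 0 0 -0.03 0 0 0;-1 0 0 -0.03 0 0 0;-1 0 0 -0.03 0 0 0;-1 0 0 -0.03 0 0 0;-1 0 0 -0.02 0 0 0;-1 0.019 0 -0.023 0 0 0;-1 0.019 0 -0.023 0 0 0;-1 0.019 0 -0.023 0 0 0;-1 0.019 0 -0.023 0 0 0;-1 0.019 0 -0.023 0 0 0;-1 0.019 0 -0.023 0 0 0;-1 0.019 0 -0.023 0 0 0;-1 0 0 0 0 0 0'
python3 -m inch '-0.1 0 0 0 0 -0.1 0;-0.1 0 0 0 0 -0.1 0;-0.1 0 0 0 0 -0.1 0;-0.1 0 0 0 0 -0.1 0;-0.1 0 0 0 0 -0.1 0;-0.1 0 0 0 0 -0.1 0;-0.1 0 0 0 0 -0.1 0;-0.1 0 0 0 0 0 -0.11;-0.1 0 0 0 0 0 -0.11;-0.1 0 0 0 0 0 -0.11;-0.1 0 0 0 0 0 -0.11;-0.1 0 0 0 0 0 0'
cat >> h.py <<'E'
N=np.array([.515,.113,.233])
def hR(deg):
    t=np.radians(deg);x=np.array([np.cos(t),np.sin(t),0]);z=-Z;return np.c_[x,np.cross(z,x),z]
def hp(deg,z=.233):
    return np.r_[(N+.15*hR(deg)[:,0])[:2],z]
def wr():
    s=get_state();v=s["tool_pos"]-N;Rm=R.from_quat(s["eef_rot"]).as_matrix()
    print("ang",round(np.degrees(np.arctan2(v[1],v[0])),2),"r",round(np.hypot(*v[:2]),4),"toolx",round(np.degrees(np.arctan2(Rm[1,0],Rm[0,0])),2),"z",round(s["tool_pos"][2],4),"Ftool",np.round(Rm.T@s["contact_force"],1),"op",round(s["opening"],3))
E
python3 -c "
from h import *
go(hp(110.6,.36),hR(110.6))"
```

```text
clock: 12.72
tool_pos: [0.5144, -0.0635, 0.3994]
eef_rot: [0.689, 0.639, 0.254, -0.23]
contact_force: [1.0, 0.2, 0.5]
opening: 0.006
finger_force: 0.0
clock: 13.72
tool_pos: [0.5119, -0.0647, 0.3932]
eef_rot: [0.567, 0.823, -0.001, -0.001]
contact_force: [0.6, 0.2, -1.1]
opening: 0.454
finger_force: 0.0
tcp [ 0.5119 -0.0647  0.3932] shift [0.315  0.0669 0.0333] turn [-0.003 -0.001  0.004] q [ 0.53  0.46 -0.78  1.65  0.35  1.17  0.03] F [ 0.6  0.2 -1.1] op 0.454 t 13.7167
```

```bash
python3 -m inch '0.05 0.026 0.0056 0.0028 0 0 0;0.05 0.026 0.0056 0.0028 0 0 0;0.05 0.026 0.0056 0.0028 0 0 0;0.05 0.026 0.0056 0.0028 0 0 0;0.05 0.026 0.0056 0.0028 0 0 0;0.05 0.026 0.0056 0.0028 0 0 0;0.05 0.026 0.0056 0.0028 0 0 0;0.05 0.026 0.0056 0.0028 0 0 0;0.05 0.026 0.0056 0.0028 0 0 0;0.05 0.026 0.0056 0.0028 0 0 0;0.05 0.026 0.0056 0.0028 0 0 0;0.05 0.026 0.0056 0.0028 0 0 0;0.05 0 0 0 0 0 0'
python3 - <<'E'
from h import *
go(hp(110.6),hR(110.6));wr()
im=[]
for n,(a,b,c,d) in dict(scene=(140,140,260,260),top=(150,100,270,220)).items():
    p,D=snapshot(n);P=cloud(n,D);h=cv2.cvtColor(p,cv2.COLOR_RGB2HSV).astype(int)
    im.append(cv2.resize(p[b:d,a:c,::-1],(400,400),interpolation=cv2.INTER_CUBIC))
    o=(h[...,0]<18)&(h[...,0]>6)&(h[...,1]>200)&(P[...,2]>.2)&(P[...,2]<.28)&(P[...,0]>.35)&(P[...,0]<.55)&(P[...,1]>.2)&(P[...,1]<.4)
    if o.any():
        q=P[o].mean(0);print(n,o.sum(),q,np.degrees(np.arctan2(*(q-N)[[1,0]])))
cv2.imwrite("pics/pre2.png",np.hstack(im))
E
```

```text
clock: 14.8
tool_pos: [0.463, 0.2565, 0.3601]
eef_rot: [0.567, 0.824, 0.001, -0.002]
contact_force: [-0.6, 1.2, -0.0]
opening: 0.526
finger_force: 0.0
tcp [0.463  0.2565 0.3601] shift [-0.0031 -0.0018  0.1271] turn [-0.001 -0.004  0.006] q [-0.11  0.52 -0.77  1.68  0.39  1.11 -0.63] F [-0.6  1.2 -0. ] op 0.526 t 14.8
ang 109.91 r 0.1526 toolx 110.95 z 0.3601 Ftool [ 1.3 -0.1  0. ] op 0.526
scene 56 [0.44348044 0.30093081 0.24650859] 110.83498584636526
```

View pics/pre2.png

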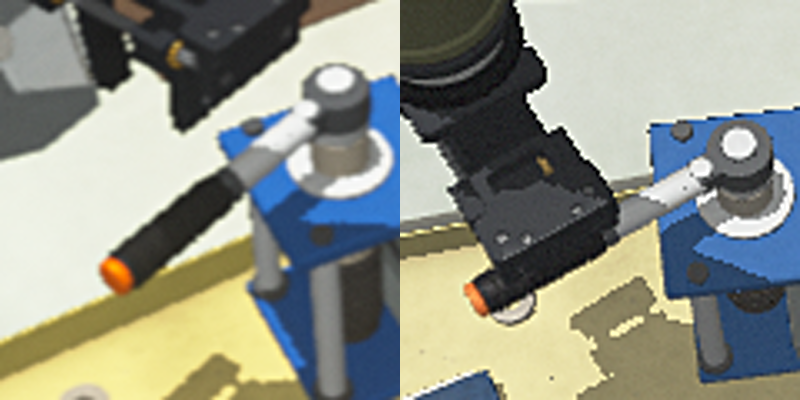

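The hand hangs over the handle (orange end at left crop (115,274), right crop (475,297)) and lines up with it. Going down.

```bash
python3 -m inch '0.05 -0.003 -0.002 0.01 0 0 0;0.05 0 0 0.025 0 0 0;0.05 0 0 0.025 0 0 0;0.05 0 0 0.025 0 0 0;0.05 0 0 0.01 0 0 0;0.05 0 0 0.01 0 0 0;0.05 0 0 0.01 0 0 0;0.05 0 0 0.01 0 0 0;0.05 0 0 0 0 0 0'
python3 -c "
from h import *
wr()"
```

```text
clock: 15.65
tool_pos: [0.4649, 0.2466, 0.2343]
eef_rot: [0.569, 0.822, -0.001, -0.0]
contact_force: [0.2, 0.1, -0.0]
opening: 0.524
finger_force: 0.0
ang 110.57 r 0.1427 toolx 110.59 z 0.2343 Ftool [ 0.   0.3 -0. ] op 0.524
```

```bash
python3 -m inch '0.05 0.006 0.004 0 0 0 0.02;0.05 0 0.004 0 0 0 0.03;0.05 0 0.005 0 0 0 0.03;0.05 0 0.006 0 0 0 0.04;0.05 0 0.006 0 0 0 0.04;0.05 0 0.006 0 0 0 0.04;0.05 0 0.006 0 0 0 0.04'
python3 -c "
from h import *
wr()"
python3 -m inch '0.05 0 0.006 0 0 0 0.04;0.05 0 0.006 0 0 0 0.04;0.05 0 0.006 0 0 0 0.04;0.05 0 0.006 0 0 0 0.04;0.05 0 0.006 0 0 0 0.04;0.05 0 0 0 0 0 0'
python3 -c "
from h import *
wr()"
```

```text
clock: 16.23
tool_pos: [0.4991, 0.2629, 0.2357]
eef_rot: [0.665, 0.747, 0.0, -0.0]
contact_force: [-1.8, 1.2, 0.6]
opening: 0.525
finger_force: 1.0
ang 96.04 r 0.1508 toolx 96.66 z 0.2357 Ftool [ 1.4 -1.7 -0.6] op 0.525
clock: 16.73
tool_pos: [0.5304, 0.2632, 0.2355]
eef_rot: [0.736, 0.677, 0.001, 0.001]
contact_force: [0.3, -0.1, -0.2]
opening: 0.527
finger_force: 0.0
ang 84.14 r 0.1509 toolx 85.17 z 0.2355 Ftool [-0.1  0.3  0.2] op 0.527
```

```bash
python3 -m inch '0.05 0 0.006 0 0 0 0.04;0.05 0 0.006 0 0 0 0.04;0.05 0 0.006 0 0 0 0.04;0.05 0 0.006 0 0 0 0.04;0.05 0 0.003 0 0 0 0.02;0.05 0 0 0 0 0 0'
python3 -c "
from h import *
wr()"
python3 -m inch '0.05 0 0.002 0 0 0 0.013;0.05 0 0.002 0 0 0 0.013;0.05 0 0.002 0 0 0 0.013'
python3 -c "
from h import *
wr()"
```

```text
clock: 17.23
tool_pos: [0.5565, 0.259, 0.2354]
eef_rot: [0.794, 0.608, 0.0, 0.0]
contact_force: [0.1, 0.2, -0.2]
opening: 0.525
finger_force: 0.0
ang 74.13 r 0.1518 toolx 74.94 z 0.2354 Ftool [0.3 0.  0.2] op 0.525
clock: 17.48
tool_pos: [0.5607, 0.258, 0.2355]
eef_rot: [0.805, 0.594, -0.0, -0.0]
contact_force: [-1.9, 0.5, -0.2]
opening: 0.527
finger_force: 0.9
ang 72.5 r 0.1521 toolx 72.83 z 0.2355 Ftool [-0.1 -2.   0.2] op 0.527
```

```bash
python3 -m inch '0.05 0 0.002 0 0 0 0.013;0.05 0 0.002 0 0 0 0.013;0.05 0 0.002 0 0 0 0.013;0.05 0 0.002 0 0 0 0.013'
python3 -c "
from h import *
wr()"
python3 -m inch '0.05 0 0.002 0 0 0 0.013;0.05 0 0.002 0 0 0 0.013'
python3 -c "
from h import *
wr()"
python3 -m inch '0.05 0 0.002 0 0 0 0.013;0.05 0 0.002 0 0 0 0.013'
python3 -c "
from h import *
wr()"
```

```text
clock: 17.82
tool_pos: [0.5664, 0.2561, 0.2351]
eef_rot: [0.82, 0.573, -0.002, -0.001]
contact_force: [-7.6, 1.3, -0.3]
opening: 0.525
finger_force: 4.2
ang 70.23 r 0.152 toolx 69.9 z 0.2351 Ftool [-1.4 -7.5  0.3] op 0.525
clock: 17.98
tool_pos: [0.568, 0.2553, 0.2346]
eef_rot: [0.827, 0.563, -0.004, -0.002]
contact_force: [-11.6, 1.9, 0.1]
opening: 0.528
finger_force: 5.7
ang 69.56 r 0.1518 toolx 68.5 z 0.2346 Ftool [ -2.5 -11.5  -0. ] op 0.528
clock: 18.15
tool_pos: [0.5715, 0.2541, 0.2346]
eef_rot: [0.834, 0.552, -0.004, -0.002]
contact_force: [-10.9, 2.2, 1.1]
opening: 0.527
finger_force: 5.4
ang 68.19 r 0.152 toolx 67.04 z 0.2346 Ftool [ -2.3 -10.9  -1. ] op 0.527
```

```bash
python3 -m inch '0.05 0 0.002 0 0 0 0.013'
python3 -c "
from h import *
wr()"
python3 -m inch '0.05 0 0.002 0 0 0 0.013'
python3 -c "
from h import *
wr()"
```

```text
clock: 18.23
tool_pos: [0.5734, 0.2534, 0.2346]
eef_rot: [0.837, 0.547, -0.004, -0.002]
contact_force: [-10.2, 1.6, 0.0]
opening: 0.525
finger_force: 5.2
ang 67.4 r 0.1521 toolx 66.3 z 0.2346 Ftool [ -2.6 -10.    0.1] op 0.525
clock: 18.32
tool_pos: [0.5755, 0.2527, 0.2346]
eef_rot: [0.841, 0.541, -0.003, -0.002]
contact_force: [-9.8, 2.0, 1.5]
opening: 0.527
finger_force: 5.0
ang 66.59 r 0.1522 toolx 65.55 z 0.2346 Ftool [-2.3 -9.7 -1.4] op 0.527
```

```bash
python3 -m inch '0.05 0 0.002 0 0 0 0.013;0.05 0 0.002 0 0 0 0.013'
python3 -c "
from h import *
wr()"
python3 -m inch '0.05 0 0.002 0 0 0 0.013'
python3 - <<'E'
from h import *
wr()
for n in("scene","top"):
    p,D=snapshot(n);P=cloud(n,D);h=cv2.cvtColor(p,cv2.COLOR_RGB2HSV).astype(int)
    o=(h[...,0]<18)&(h[...,0]>6)&(h[...,1]>200)&(P[...,2]>.2)&(P[...,2]<.28)&(P[...,0]>.4)&(P[...,0]<.75)&(P[...,1]>.2)&(P[...,1]<.4)
    if o.any(): q=P[o].mean(0);print(n,o.sum(),q,np.degrees(np.arctan2(*(q-N)[[1,0]])))
wr()
E
```

```text
clock: 18.48
tool_pos: [0.5795, 0.2511, 0.2348]
eef_rot: [0.848, 0.53, -0.003, -0.002]
contact_force: [-9.1, 2.1, 1.1]
opening: 0.523
finger_force: 4.6
ang 64.95 r 0.1524 toolx 64.05 z 0.2348 Ftool [-2.1 -9.1 -1. ] op 0.523
clock: 18.57
tool_pos: [0.5815, 0.2502, 0.2348]
eef_rot: [0.851, 0.525, -0.003, -0.002]
contact_force: [-8.3, 1.7, 0.8]
opening: 0.527
finger_force: 4.5
ang 64.14 r 0.1525 toolx 63.3 z 0.2348 Ftool [-2.2 -8.2 -0.7] op 0.527
scene 1 [0.5839043  0.30494811 0.24382239] 70.2532018717584
ang 63.93 r 0.1526 toolx 63.28 z 0.2349 Ftool [-2.1 -9.1 -0.1] op 0.525
```

The wrench has broken over: the bend is about 0.12 rad and the force has fallen from 12 to 8 N. Easing off.

```bash
python3 -m inch '0.05 0 -0.002 0 0 0 -0.013;0.05 0 -0.002 0 0 0 -0.013;0.05 0 -0.002 0 0 0 -0.013;0.05 0 -0.002 0 0 0 -0.013;0.05 0 -0.002 0 0 0 -0.013;0.05 0 -0.002 0 0 0 -0.013;0.05 0 -0.002 0 0 0 -0.013;0.05 0 -0.002 0 0 0 -0.013'
python3 -c "
from h import *
wr()"
python3 -m inch '0.05 0 -0.002 0 0 0 -0.013;0.05 0 -0.002 0 0 0 -0.013;0.05 0 -0.002 0 0 0 -0.013'
python3 -c "
from h import *
wr()"
```

```text
clock: 19.33
tool_pos: [0.5668, 0.2558, 0.2347]
eef_rot: [0.823, 0.569, -0.003, -0.002]
contact_force: [-6.9, 0.8, 1.3]
opening: 0.525
finger_force: 3.3
ang 70.06 r 0.152 toolx 69.32 z 0.2347 Ftool [-1.7 -6.7 -1.3] op 0.525
clock: 19.58
tool_pos: [0.5647, 0.2569, 0.2354]
eef_rot: [0.812, 0.584, -0.0, 0.0]
contact_force: [-1.6, -1.3, 0.2]
opening: 0.527
finger_force: 0.7
ang 70.94 r 0.1523 toolx 71.42 z 0.2354 Ftool [-1.8 -1.1 -0.2] op 0.527
```

```bash
python3 -m inch '0.05 0 -0.002 0 0 0 -0.013;0.05 0 -0.002 0 0 0 -0.013;0.05 0 -0.002 0 0 0 -0.013;1 0 0 0 0 0 0;1 0 0 0 0 0 0;1 0 0 0 0 0 0;1 0 0 0 0 0 0;1 0 0 0 0 0 0'
python3 -c "
from h import *
wr()"
python3 -m inch '1 0 0 -0.015 0 0 0;1 0 0 -0.03 0 0 0;1 0 0 -0.03 0 0 0;1 0 0 -0.03 0 0 0;1 -0.01 -0.02 -0.03 0 0 0;1 0 -0.04 0 0 0 0;1 0 -0.04 0 0 0 0;1 0 -0.04 0 0 0 0;1 0 -0.03 0 0 0 0;1 0 0 0 0 0 0'
python3 - <<'E'
from h import *
wr();im=[]
for n,(a,b,c,d) in dict(scene=(150,110,310,270),top=(170,70,330,230)).items():
    p,D=snapshot(n);P=cloud(n,D);h=cv2.cvtColor(p,cv2.COLOR_RGB2HSV).astype(int)
    im.append(cv2.resize(p[b:d,a:c,::-1],(400,400),interpolation=cv2.INTER_CUBIC))
    for nm,lo,hi,zl,zh in(("orange",6,18,.2,.28),("red",-1,6,.03,.1)):
        o=(h[...,0]<hi)&(h[...,0]>lo)&(h[...,1]>150)&(P[...,2]>zl)&(P[...,2]<zh)&(P[...,0]>.4)&(P[...,0]<.75)&(P[...,1]>-.1)&(P[...,1]<.4)
        if o.any(): q=P[o].mean(0);print(n,nm,o.sum(),q,np.degrees(np.arctan2(*(q-N)[[1,0]])))
    g=(h[...,2]<60)&(P[...,2]>.235)&(P[...,2]<.27)&(P[...,1]>.2)&(P[...,1]<.33)&(P[...,0]>.45)&(P[...,0]<.65)
    if g.any(): q=np.median(P[g],0);print("grip",g.sum(),q,np.degrees(np.arctan2(*(q-N)[[1,0]])))
    t=(P[...,2]>.05)&(P[...,2]<.11)&(P[...,1]<-.05)&(P[...,1]>-.3)&(P[...,0]>.4)&(P[...,0]<.7);print("tin",np.median(P[t],0))
cv2.imwrite("pics/end.png",np.hstack(im))
E
```

```text
clock: 20.25
tool_pos: [0.5595, 0.2588, 0.2355]
eef_rot: [0.801, 0.599, 0.0, 0.0]
contact_force: [0.6, 0.8, 0.4]
opening: 0.879
finger_force: 0.0
ang 73.04 r 0.1524 toolx 73.6 z 0.2355 Ftool [ 0.9  0.3 -0.4] op 0.879
clock: 21.08
tool_pos: [0.3868, 0.2999, 0.3715]
eef_rot: [0.798, 0.603, -0.0, -0.001]
contact_force: [0.5, 0.7, 0.8]
opening: 0.999
finger_force: 0.0
ang 124.45 r 0.2266 toolx 74.19 z 0.3715 Ftool [ 0.8  0.3 -0.8] op 0.999
scene orange 38 [0.56001258 0.3079135  0.24859753] 76.99630188227535
scene red 128 [0.47866688 0.05115191 0.06270934] -120.43242440723563
grip 65 [0.55660284 0.29674541 0.25327569] 77.24243736093072
tin [ 0.43359087 -0.18952418  0.08820026]
top red 83 [0.47983021 0.04715473 0.06635928] -118.10791640831542
grip 224 [0.54452924 0.24538903 0.25132231] 77.42605786405487
tin [nan nan nan]
  return _methods._mean(a, axis=axis, dtype=dtype,
  ret = um.true_divide(
```

View pics/end.png

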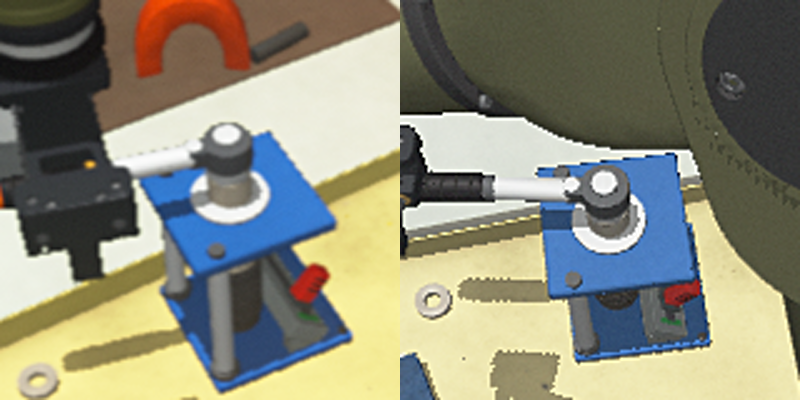

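The lock is home (left crop (310,283)), but the hand partly hides the wrench, which reads about 77°. I'll move clear and measure it properly.

```bash
python3 -m inch '1 0 -0.03 -0.02 0 0 0;1 0 -0.03 -0.02 0 0 0;1 0 -0.03 0 0 0 0;1 0 -0.03 0 0 0 0;1 0 0 0 0 0 0'
cat > m.py <<'E'
from h import *
def shaft(p,D,n):
    P=cloud(n,D);v=P-N;rr=np.hypot(v[...,0],v[...,1])
    k=(P[...,2]>.225)&(P[...,2]<.275)&(rr>.05)&(rr<.19)&(P[...,1]>.11);Q=P[k]
    vx,vy,x0,y0=cv2.fitLine(Q[:,:2].astype(np.float32),cv2.DIST_HUBER,0,.001,.001).ravel()
    med=np.median(Q,0);print(n,k.sum(),"line",round(np.degrees(np.arctan2(vy,vx))%180,2),"from N",round(np.degrees(np.arctan2(*(med-N)[[1,0]])),2),"off",round((x0-N[0])*vy-(y0-N[1])*vx,4),Q.max(0))
for n in("scene","top"):
    z=np.load(f"{n}0.npz");shaft(z["p"],z["d"],n)
    p,D=snapshot(n);shaft(p,D,n);cv2.imwrite(f"pics/{n}_f.png",p[...,::-1])
wr()
E
python3 m.py
```

```text
clock: 21.6
tool_pos: [0.2743, 0.333, 0.4114]
eef_rot: [0.799, 0.602, 0.0, -0.001]
contact_force: [-0.4, -0.5, -0.5]
opening: 0.996
finger_force: 0.0
scene 754 line 111.31 from N 111.23 off 0.0023 [0.50800876 0.29317738 0.25789788]
scene 198 line 79.32 from N 78.41 off -0.0004 [0.55396674 0.29933431 0.25407579]
top 748 line 110.8 from N 110.38 off 0.0009 [0.50689335 0.29613547 0.25882891]Traceback (most recent call last):
  File "m.py", line 9, in <module>
    p,D=snapshot(n);shaft(p,D,n);cv2.imwrite(f"pics/{n}_f.png",p[...,::-1])
                    ~~~~~^^^^^^^
  File "m.py", line 5, in shaft
    vx,vy,x0,y0=cv2.fitLine(Q[:,:2].astype(np.float32),cv2.DIST_HUBER,0,.001,.001).ravel()
                ~~~~~~~~~~~^^^^^^^^^^^^^^^^^^^^^^^^^^^^^^^^^^^^^^^^^^^^^^^^^^^^^^^
cv2.error: OpenCV(4.12.0) /io/opencv/modules/imgproc/src/linefit.cpp:50: error: (-215:Assertion failed) count > 0 in function 'fitLine2D_wods'
```

View pics/scene_f.png

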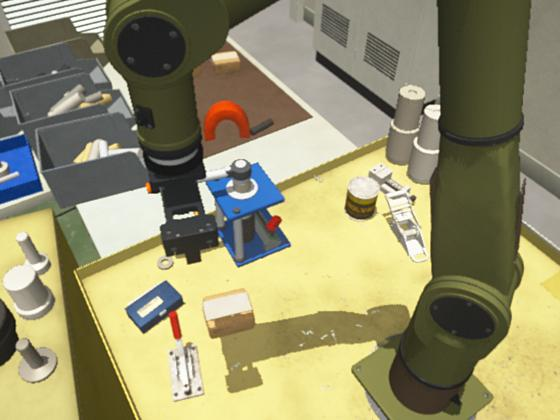

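```bash
python3 -m inch '1 -0.03 0.012 0 0 0 0;1 -0.03 0.012 0 0 0 0;1 -0.03 0.012 0 0 0 0;1 -0.03 0.012 0 0 0 0;1 -0.03 0.012 0 0 0 0;1 -0.03 0.012 0 0 0 0;1 -0.03 0.012 0 0 0 0;1 -0.03 0.012 0 0 0 0;1 -0.03 0.012 0 0 0 0;1 -0.03 0.012 0 0 0 0;1 -0.03 0.012 0 0 0 0;1 -0.03 0.012 0 0 0 0;1 -0.03 0.012 0 0 0 0;1 -0.03 0.012 0 0 0 0;1 0 0 0 0 0 0'
python3 m.py
```

```text
clock: 22.95
tool_pos: [0.3213, -0.1268, 0.4104]
eef_rot: [0.805, 0.594, -0.001, 0.001]
contact_force: [0.6, 0.3, 0.0]
opening: 1.003
finger_force: 0.0
scene 754 line 111.31 from N 111.23 off 0.0023 [0.50800876 0.29317738 0.25789788]
scene 787 line 76.84 from N 78.09 off -0.0037 [0.57326008 0.29971926 0.25827272]
top 748 line 110.8 from N 110.38 off 0.0009 [0.50689335 0.29613547 0.25882891]
top 695 line 76.89 from N 76.76 off 0.0009 [0.57533339 0.29924445 0.25870997]
ang -129.57 r 0.3044 toolx 73.24 z 0.4103 Ftool [ 0.7 -1.3  0. ] op 0.997
```

The nut turned 34° against the 40° that 0.70 rad would need if it started at zero. Before handing in I'll press gently, well below the click force, to check that it's tight.

```bash
python3 -c "
from h import *
go(hp(76.9,.36),hR(76.9))"
```

```text
tcp [ 0.3211 -0.1216  0.4103] shift [0.4303 0.1085 0.0501] turn [-0.001  0.    -0.064] q [ 0.4   0.09 -0.19  2.04  0.02  1.01 -0.09] F [-1.  1. -0.] op 0.997 t 23.05
```

```bash
python3 -m inch '0.05 0.03 0.008 0 0 0 0;0.05 0.03 0.008 0 0 0 0;0.05 0.03 0.008 0 0 0 0;0.05 0.03 0.008 0 0 0 0;0.05 0.03 0.008 0 0 0 0;0.05 0.03 0.008 0 0 0 0;0.05 0.03 0.008 0 0 0 0;0.05 0.03 0.008 0 0 0 0;0.05 0.03 0.008 0 0 0 0;0.05 0.03 0.008 0 0 0 0;0.05 0.03 0.008 0 0 0 -0.02;0.05 0.03 0.008 0.02 0 0 -0.02;0.05 0.03 0.008 0.02 0 0 -0.02;0.05 0.03 0.004 0.01 0 0 0;0.05 0 0 0 0 0 0'
python3 -c "
from h import *
go(hp(76.9),hR(76.9));wr()"
```

```text
clock: 24.3
tool_pos: [0.5386, 0.2614, 0.3569]
eef_rot: [0.78, 0.626, -0.001, -0.003]
contact_force: [-1.5, 0.2, 0.2]
opening: 0.524
finger_force: 0.0
tcp [0.5386 0.2614 0.3569] shift [-0.0002  0.0114  0.1238] turn [-0.006 -0.002  0.01 ] q [-0.31  0.56 -0.37  1.49  0.21  1.13 -0.94] F [-1.5  0.2  0.2] op 0.524 t 24.3
ang 80.97 r 0.1503 toolx 77.47 z 0.3569 Ftool [-0.1 -1.5 -0.2] op 0.524
```

```bash
python3 -m inch '0.05 0 0.011 0 0 0 0;0.05 0 0 0.025 0 0 0;0.05 0 0 0.025 0 0 0;0.05 0 0 0.025 0 0 0;0.05 0 0 0.02 0 0 0;0.05 0 0 0.01 0 0 0;0.05 0 0 0.01 0 0 0;0.05 0 0 0.008 0 0 0;0.05 0 0 0 0 0 0'
python3 -c "
from h import *
wr()"
python3 -m inch '0.05 0 0.003 0 0 0 0;0.05 0 0.003 0 0 0 0;0.05 0 0.002 0 0 0 0;0.05 0 0 0 0 0 0'
python3 -c "
from h import *
wr()"
```

```text
clock: 25.05
tool_pos: [0.5501, 0.2522, 0.2366]
eef_rot: [0.782, 0.623, -0.001, -0.0]
contact_force: [0.4, -0.7, 0.7]
opening: 0.521
finger_force: 0.0
ang 75.85 r 0.1435 toolx 77.06 z 0.2366 Ftool [-0.6  0.6 -0.7] op 0.521
clock: 25.38
tool_pos: [0.5594, 0.2504, 0.2383]
eef_rot: [0.783, 0.622, 0.001, 0.0]
contact_force: [0.3, 1.0, 0.5]
opening: 0.527
finger_force: 0.0
ang 72.1 r 0.1444 toolx 76.99 z 0.2383 Ftool [ 1.   0.1 -0.5] op 0.527
```

```bash
for i in 1 2 3; do python3 -m inch '0.05 0 0.001 0 0 0 0;0.05 0 0.001 0 0 0 0;0.05 0 0 0 0 0 0' >/dev/null
python3 -c "
from h import *
wr()"; done
```

```text
ang 71.66 r 0.1444 toolx 77.04 z 0.2377 Ftool [0.4 0.1 0.4] op 0.524
ang 70.89 r 0.1446 toolx 77.04 z 0.2375 Ftool [-0.6  0.1 -0.1] op 0.521
ang 70.62 r 0.1448 toolx 77.08 z 0.2372 Ftool [-0.2 -2.7 -1.6] op 0.524
```

```bash
python3 -m inch '0.05 0 0.001 0 0 0 0;0.05 0 0.001 0 0 0 0;0.05 0 0 0 0 0 0' >/dev/null
python3 -c "
from h import *
wr()"
python3 -m inch '0.05 0 0.001 0 0 0 0;0.05 0 0 0 0 0 0' >/dev/null
python3 -c "
from h import *
wr()"
```

```text
ang 70.21 r 0.145 toolx 77.12 z 0.237 Ftool [ 0.1 -5.7 -0.2] op 0.525
ang 70.06 r 0.1451 toolx 77.13 z 0.237 Ftool [ 0.7 -7.  -0.7] op 0.524
```

The nut is tight: it holds 7 N without running, at the same angle as before. Easing off and leaving.

```bash
python3 -m inch '0.05 0 -0.001 0 0 0 0;0.05 0 -0.002 0 0 0 0;0.05 0 -0.002 0 0 0 0;0.05 0 -0.002 0 0 0 0;0.05 0 -0.002 0 0 0 0;0.05 0 -0.002 0 0 0 0;1 0 0 0 0 0 0;1 0 0 0 0 0 0;1 0 0 0 0 0 0;1 0 0 0 0 0 0;1 0 0 0 0 0 0;1 0 0 -0.015 0 0 0;1 0 0 -0.03 0 0 0;1 0 0 -0.03 0 0 0;1 0 0 -0.03 0 0 0;1 0 0 -0.03 0 0 0;1 0 0 -0.03 0 0 0'
python3 -m inch '1 -0.03 -0.008 0 0 0 0;1 -0.03 -0.008 0 0 0 0;1 -0.03 -0.008 0 0 0 0;1 -0.03 -0.008 0 0 0 0;1 -0.03 -0.008 0 0 0 0;1 -0.03 -0.008 0 0 0 0;1 -0.03 -0.008 0 0 0 0;1 -0.03 -0.008 0 0 0 0;1 -0.03 -0.008 0 0 0 0;1 -0.03 -0.008 0 0 0 0;1 -0.03 -0.008 0 0 0 0;1 -0.03 -0.008 0 0 0 0;1 -0.03 -0.008 0 0 0 0;1 0 0 0 0 0 0;1 0 0 0 0 0 0;1 0 0 0 0 0 0'
python3 m.py
```

```text
clock: 27.97
tool_pos: [0.5561, 0.2509, 0.4041]
eef_rot: [0.782, 0.623, 0.0, 0.0]
contact_force: [0.6, 0.1, -0.4]
opening: 1.001
finger_force: 0.0
clock: 29.3
tool_pos: [0.368, -0.1052, 0.4027]
eef_rot: [0.782, 0.623, 0.0, 0.0]
contact_force: [0.5, 0.1, 0.6]
opening: 0.999
finger_force: 0.0
scene 754 line 111.31 from N 111.23 off 0.0023 [0.50800876 0.29317738 0.25789788]
scene 789 line 78.6 from N 78.01 off 0.0003 [0.57353287 0.29956157 0.25823539]
top 748 line 110.8 from N 110.38 off 0.0009 [0.50689335 0.29613547 0.25882891]
top 692 line 75.99 from N 76.75 off -0.0017 [0.57578964 0.29920371 0.25946455]
ang -123.99 r 0.2625 toolx 77.19 z 0.4026 Ftool [ 0.  -0.5  0.1] op 1.0
```

The handle hasn't moved since the first release (from-N angles within 0.1°), so I'm handing in.

```bash
python3 -c "
from plant import *
print(r.finish_job())"
```

```text
the job is handed in; nothing more can be done
None
```

I handed the job in at about 29 s: the lock is against its firm stop at the green end (it held an 11 N push, centre about 4 mm short of my camera estimate of +30 mm), the wrench clicked at about 12 N (bend about 0.12 rad, estimated from the tool's motion) and was released, and the nut then held a 7 N check, though it turned only about 34° of the 40° a start from zero would need.

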